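# Cleaner change-over in the smokehouse

### The arm

A 6-joint arm with a two-finger parallel gripper is mounted at the origin on the work surface. World frame = base frame: x ahead of the robot, y to its left, z up, the work surface at z = 0. Lengths are in m, angles in rad, forces in N, time in s.
With the tool pointing down it reaches from about 0.225 to 0.725 m from the base axis. Payload 3.1 kg.
Tool frame: the origin (TCP) lies at the very end of the fingers, on their centre line; the grasp point (between the pads) lies 19 mm behind it (manip.hold_point_z is the z of the grasp point in the tool frame, in m); z points along the fingers, y is the line along which they close (so a half turn about z gives the same grasp; the last joint's range is limited). The gripper opens to 85 mm and grips with 20 to 120 N. Pads are 22 mm wide; open, the fingers measure 114 mm over their backs; the gripper's body (76 mm by 85 mm) begins 54 mm behind the grasp point. The pads swing forward as they close: fully open they stand 13 mm farther back than shut.
Start: joints at [-0.128, 0.048, 0.099, 1.622, 0, 1.443], TCP at [0.525, -0, 0.231] pointing down, gripper open.
Joint ranges: [-2.91, 2.91], [-0.99, 1.94], [-1.21, 1.42], [-2.12, 2.29], [-1.49, 1.47], [-3.14, 3.14]. Speed limits (rad/s): [2.79, 2.79, 3.14, 3.14, 3.14, 3.14].

### API

Orientations are given as a unit quaternion [w, x, y, z].
In Python, from rig import manip gives the robot as it stands.
- The arm moves only by the tool play_rows, never from a script. Its argument "deltas" is a list that holds one entry, the list of rows, each a list of 6 numbers: the shift along the tool's x, y, z in m, then the turn, a rotation vector about the tool's x, y, z in degrees. A call has 1 to 20 rows; each row is the pose to reach, as a shift and turn from the pose commanded when the call began, along the tool's axes at that moment; what a row does not reach only later rows make up. A row lasts 1/8 s, in which the tool goes at most 62.5 mm and 10.7 degrees, less where a joint would pass 70% of its speed; a pose out of reach is approached as far as the arm can. A call with a gripper value outside its range is refused whole. "fingers" is the closure, from 0 (fully open) to 1 (shut), set as the call begins (left out, the last holds). The fingers move at their own pace and stop on an object; "grip_force" is the grip in N (left out, the last holds). Time passes only in rows, so rows that repeat a pose let the fingers close. It gives the time, the measured TCP pose, the force, the opening and the grip force at its end, in the units of the state.
- manip.get_obs(): the state, without advancing time (a new reading comes with each control period).
- manip.get_image(name): name is "scene" or "side" or "wrist"; returns the picture (480x640x3 uint8, red, green, blue); there is no depth.
- manip.get_calibration(name): a dict with "fx", "fy", "cx", "cy" (pixels), "k1" (the pictures are not rectified: a ray, as slopes to the right and down, at radius r is drawn at 1 + k1 r^2 times it, then the intrinsics apply), "eye" and "orientation" of the camera in the world; the wrist camera has in their place "tool_from_camera" (4x4, takes a point from camera to tool coordinates, whose origin is the TCP and whose axes are the flange's). Camera axes: x right, y down, z forward; pixel columns grow to the right and rows downward; lengths in m; the calibration is good to about 2 mm. A picture is of the moment at which its call begins: read the wrist's pose just before it. get_calibration takes no time and is no camera call.
- manip.close_job(): hands the job in; it is judged then, once.
The state is a dict: "clock": time; "qpos": joint angles; "dq": joint speeds; "tau": joint torques, N m; "position": TCP position; "tcp_rot": TCP orientation; "ft_force": force on the tool from outside, world axes, zero at the start; "ft_torque": the same for the moment, N m; "width": opening from 0.0 (shut) to 1.0 (fully open); "grip_force": force on a finger pad.
Only numpy, scipy, OpenCV 4.12 (cv2) and the standard library are available. Lean on these libraries where they do the work, as an engineer would, in place of code of your own. Each camera call takes 0.05 s, during which the arm holds its last target. There are 200 camera calls.

### The job

The oven cleaner has run out: first drop the empty bottle, the small one without a cap, into the wire basket for empties. Then open the fresh blue jug: press its red safety cap down, turn it counter-clockwise (seen from above) while it is down until it comes free, and lift it off. Finish still holding the cap in the gripper, upright and still, straight above the jug's mouth with about 10 cm of air between them, and leave the full bottle, the bowl and the brush where they are.

Things in the scene. Friction and masses are not known exactly. Their poses are not given: they have to be found in the camera images.
- empty_center (a point): Centre, half-way up, of the loose empty bottle: white plastic with a yellow band, 115 mm high, round body 50 mm in diameter up to 78 mm above its foot, narrowing to a 26 mm neck from 94 mm up, NO cap (dark open mouth), about 60 g. It starts upright on the bench; its z axis is its long axis. It and the full bottle may swap places.
- full_center (a point): Bystander: centre (57 mm above its foot) of a bottle like the empty one but with a blue cap, 120 mm high, body 50 mm in diameter, upright on the bench.
- basket_in (a point): Centre of the inner floor (4 mm above the bench) of the fixed open-topped wire basket. Outside 212 mm along its x axis by 192 mm along its y axis, 80 mm high; walls 6 mm; z up.
- jug: The fresh cleaner jug, blue plastic, held fast in a steel tray. Origin at the centre of its underside on the bench, z up. With tray 130 mm along its x by 170 mm along its y, flat top 145 mm above the bench; a handle on its +x side reaches 90 mm from the axis; the round neck stands on the centre axis. It and the basket may swap sides.
- jug_mouth (a point): Centre of the jug's mouth (top rim of the neck), 187 mm above the bench, on the jug's upright axis. Lugs on the neck hold the cap like a bayonet: unpressed, the cap neither turns (5 degrees of play) nor lifts.
- cap_center (a point): Centre, half-way up, of the loose red round safety cap, 52 mm in diameter, 40 mm high, 40 g, a white bar along its x axis on top. Locked: underside 176 mm and top 216 mm above the bench, x axis along the jug's x. Grip it at any yaw by its upper 18 mm. It must be 4 mm down or more (6 is good) to turn; turn it 60 degrees counter-clockwise (free from 40 on, wall at about 80), then lift straight up.
- spring_plug (a joint): Spring plug in the neck that pushes the cap up (4 N when locked, 1 N more for each mm pressed): 0 with the cap locked, grows in m as the cap is pressed (0.009 at the bottom); -0.004 when nothing presses on it.
- bowl_rim (a point): Bystander: centre of the rim of a loose blue ceramic bowl, 120 mm wide and 50 mm high.
- brush_grip (a point): Bystander: the handle of a loose hand brush lying on the bench.
Things that resemble listed ones, but are neither listed nor needed, are in the scene too. There is more than one size of the part that bears cap_center; the job needs the middle-sized.

How it is judged:
On the way, in this order (a step that is already met when the one before it is completed fails the run):
1. the empty bottle lies or stands released in the wire basket (x of empty_center in the frame of basket_in between -0.1 and 0.1 m and y of empty_center in the frame of basket_in between -0.09 and 0.09 m and z of empty_center in the frame of basket_in below 0.075 m and contact force between empty and the fingers below 0.05 N), for 0.2 s.
2. the safety cap is pressed down at least 4 mm (value of joint spring_plug above 0.004 m), for 0.1 s.
3. the cap is turned at least 35 degrees from its locked position, still on the neck (angle between the x axis of cap_center and the x axis of jug, either way round above 0.61 rad and z of cap_center in the frame of jug_mouth below 0.03 m), for 0.1 s.
At the end, for the whole second after the job is handed in: The empty bottle rests released in the basket (centre within the walls, under 75 mm above its floor). The cap is held by the fingers (over 1 N), still, upright within 17 degrees, its centre within 30 mm of the mouth's axis and 70 to 180 mm above the mouth, clear of the jug (all of step 1 and linear speed of empty below 0.05 m/s and z of cap_center in the frame of jug_mouth between 0.07 and 0.18 m and horizontal distance between cap_center and jug_mouth below 0.03 m and angle between cap_center's own z axis and vertical below 0.3 rad and linear speed of cap below 0.03 m/s and contact force between cap and the fingers above 1 N and contact force between cap and jug below 0.05 N); the arm keeps its last pose, push and grip.
It fails at once if the full bottle is shifted more than 30 mm or tipped (distance of full_center from where it was at the start of the episode above 0.03 m or angle between full_center's own z axis and vertical above 0.4 rad).
It fails at once if the bowl is shifted more than 30 mm (distance of bowl_rim from where it was at the start of the episode above 0.03 m).
It fails at once if the brush is shifted more than 30 mm (distance of brush_grip from where it was at the start of the episode above 0.03 m).
It also fails if it takes over 58 s, if anything falls off the work surface, if the arm or the gripper's body presses on something with over 40 N, if the wrist force passes 120 N, or if a joint passes its speed limit or range.

## Working session

There is one attempt and no reset: what is moved stays moved. The work goes in short steps, Python scripts to look and compute and a tool call to move; the robot and the scene stay as the last step left them, time stands still between calls to the robot, and variables do not carry over. Pictures are saved under pics/ and viewed, at most 10 in all, crops included, and the job is handed in when it is done.

Besides the shell and the picture viewer there is one more tool, called after ">>>" as name(argument=value, ...), one argument or row to a line, values as JSON. play_rows: Moves the arm, as the interface text tells. Its arguments: {"type":"object","properties":{"deltas":{"type":"array","items":{"type":"array","items":{"type":"array","items":{"type":"number"}}}},"fingers":{"type":"number"},"grip_force":{"type":"number"}},"required":["deltas"]}

```bash
mkdir -p pics; cat > h.py <<'E'
import numpy as np,cv2
from rig import manip
from scipy.spatial.transform import Rotation as R
def q2R(q): return R.from_quat([q[1],q[2],q[3],q[0]]).as_matrix()
def cam(n,obs=None):
    c=manip.get_calibration(n)
    if n=="wrist":
        T=np.array(c["tool_from_camera"]); o=obs or manip.get_obs()
        W=np.eye(4); W[:3,:3]=q2R(o["tcp_rot"]); W[:3,3]=o["position"]; T=W@T
        return c,T[:3,:3],T[:3,3]
    return c,q2R(c["orientation"]),np.array(c["eye"])
def at_z(C,u,v,z):
    c,Rm,e=C; K=np.array([[c["fx"],0,c["cx"]],[0,c["fy"],c["cy"]],[0,0,1.]])
    d=np.array([(u-c["cx"])/c["fx"],(v-c["cy"])/c["fy"]]); s=d.copy()
    for _ in range(20): s=d/(1+c["k1"]*(s@s))
    r=Rm@np.array([s[0],s[1],1]); return e+r*(z-e[2])/r[2]
def proj(C,p):
    c,Rm,e=C; s=Rm.T@(np.array(p)-e); s=s[:2]/s[2]; s=s*(1+c["k1"]*(s@s))
    return s*[c["fx"],c["fy"]]+[c["cx"],c["cy"]]
def snap(n,f): 
    im=manip.get_image(n); cv2.imwrite(f"pics/{f}.png",im[...,::-1]); return im
E
python3 - <<'E'
from h import *
o=manip.get_obs(); print(o, manip.hold_point_z)
for n in("scene","side","wrist"):
    snap(n,n+"0"); c=manip.get_calibration(n); print(n,c)
E
```

```text
{'clock': 0.0, 'qpos': array([-1.27796593e-01,  4.87496013e-02,  9.76054920e-02,  1.62199840e+00,
        2.06681390e-05,  1.44300568e+00]), 'dq': array([-0.00147223, -0.00100289,  0.0009181 , -0.00109567, -0.00021741,
       -0.00093735]), 'tau': array([ 2.96208136e-04, -3.38780022e+01,  3.20016932e+01,  2.03766406e-02,
       -2.11149008e-04,  6.20949692e-06]), 'position': array([5.24394835e-01, 7.35107433e-05, 2.30121596e-01]), 'tcp_rot': array([-0.00093477,  0.70710841,  0.70710418, -0.00070884]), 'ft_force': array([ 0.87868296,  0.5092276 , -0.12103443]), 'ft_torque': array([-0.04024709,  0.03941814, -0.04524518]), 'grip_force': 0.0, 'width': 1.0019588173166556} -0.0187
scene {'fx': 469.7365929482159, 'fy': 469.7365929482159, 'cx': 319.3525001623763, 'cy': 238.1534988810368, 'k1': -0.10432245460370676, 'eye': array([ 1.089907  , -0.20893974,  0.87809419]), 'orientation': array([-0.29231048,  0.80332   ,  0.48797153, -0.17639544])}
side {'fx': 437.9308788194074, 'fy': 437.9308788194074, 'cx': 317.23310986229615, 'cy': 245.70146547912051, 'k1': 0.017264274978693154, 'eye': array([ 0.05732305, -0.41977999,  0.57788521]), 'orientation': array([-0.45199746,  0.80537687, -0.32975677,  0.19577252])}
wrist {'fx': 386.60255495572966, 'fy': 386.60255495572966, 'cx': 321.0363893499219, 'cy': 239.42512617279377, 'k1': -0.006594898539109367, 'tool_from_camera': array([[-8.87434071e-04, -9.50104455e-01, -3.11930660e-01,
         7.98281849e-02],
       [ 9.99999577e-01, -9.18151686e-04, -4.83879595e-05,
         9.25173008e-04],
       [-2.40426045e-04, -3.11930571e-01,  9.50104868e-01,
        -1.43155668e-01],
       [ 0.00000000e+00,  0.00000000e+00,  0.00000000e+00,
         1.00000000e+00]])}
```

View pics/scene0.png

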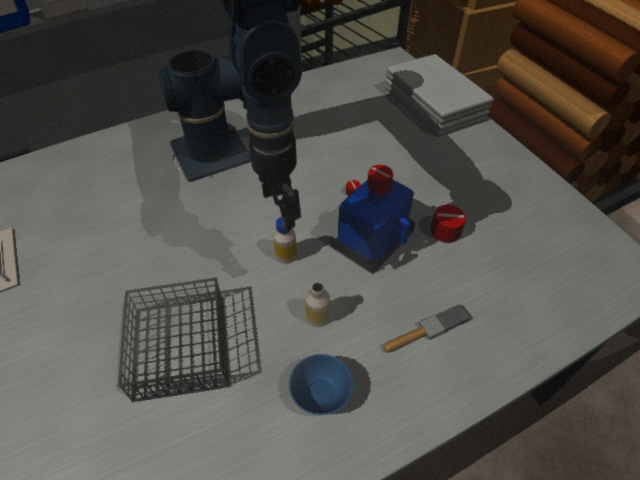

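View pics/side0.png

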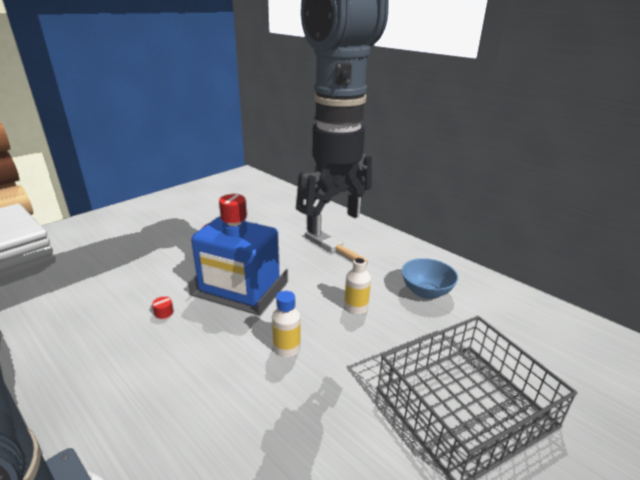

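The scene view shows the capless empty bottle with its mouth at (318,288), the full bottle at (283,225), the jug cap top at (380,172), the basket at lower left and the bowl at (320,385). In the side view, the mouth is at (360,262), the cap top at (233,201), and the basket rim corners at (477,320), (572,393), (452,468) and (381,362).

```bash
python3 - <<'E'
from h import *
S=cam("scene");D=cam("side")
p=lambda n,C,u,v,z:print(n,at_z(C,u,v,z).round(3))
p("empty mouth S",S,318,288,.115);p("empty D",D,360,262,.115)
p("foot front S",S,318,325,0);p("foot D",D,358,312,0)
p("full cap S",S,283,222,.12);p("full D",D,286,297,.12)
p("cap top S",S,380,172,.216);p("cap D",D,233,201,.216)
for u,v in[(216,280),(125,292),(122,390),(228,383)]:p("basket?",S,u,v,.08)
for u,v in[(477,320),(572,393),(452,468),(381,362)]:p("basketD",D,u,v,.08)
p("bowl",S,320,385,.05);p("bowl D",D,430,275,.05)
for u,v in[(340,218),(412,188),(373,263)]:p("jug corners",S,u,v,.145)
# bar on cap: red blob crop
im=cv2.imread("pics/scene0.png"); a=cv2.resize(im[130:280,320:480],None,fx=5,fy=5,interpolation=cv2.INTER_CUBIC)[:, :400*2]
b=cv2.imread("pics/side0.png"); b=cv2.resize(b[180:320,180:300],(514,600))
cv2.imwrite("pics/c1.png",cv2.resize(a,(640,600)))
E
```

```text
empty mouth S [0.635 0.026 0.115]
empty D [0.626 0.018 0.115]
foot front S [0.65  0.018 0.   ]
foot D [0.62  0.009 0.   ]
full cap S [0.451 0.036 0.12 ]
full D [0.445 0.03  0.12 ]
cap top S [0.497 0.244 0.216]
cap D [0.489 0.23  0.216]
basket? [ 0.5   -0.142  0.08 ]
basket? [ 0.442 -0.321  0.08 ]
basket? [ 0.65  -0.376  0.08 ]
basket? [ 0.722 -0.199  0.08 ]
basketD [ 0.675 -0.208  0.08 ]
basketD [ 0.626 -0.379  0.08 ]
basketD [ 0.401 -0.317  0.08 ]
basketD [ 0.476 -0.153  0.08 ]
bowl [ 0.788 -0.049  0.05 ]
bowl D [ 0.775 -0.055  0.05 ]
jug corners [0.517 0.14  0.145]
jug corners [0.512 0.328 0.145]
jug corners [0.651 0.139 0.145]
```

View pics/c1.png

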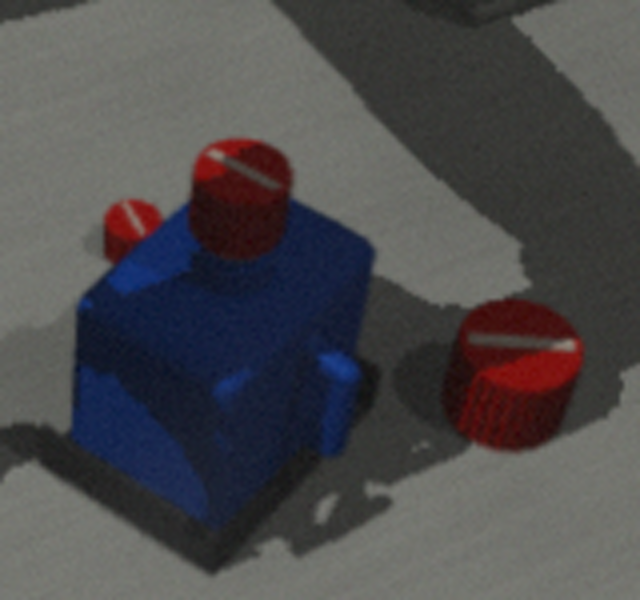

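View pics/wrist0.png

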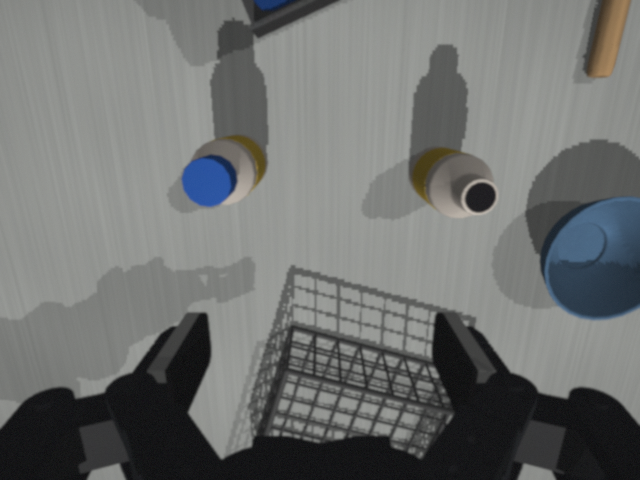

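The wrist view shows the blue cap at (209,181), the open mouth at (480,196) and the basket's near rim corner at about (292,327).

```bash
python3 - <<'E'
from h import *
o=manip.get_obs();W=cam("wrist",o)
p=lambda n,u,v,z:print(n,at_z(W,u,v,z).round(4))
p("mouth",480,196,.115);p("full",209,181,.12);p("rim",292,327,.08);p("rim2",455,372,.08);p("foot0",258,30,0)
p("bowl L",543,260,.05)
S=cam("scene")
# cap bar yaw: crop px -> scene px (crop scale 4x, origin 320,130)
a,b=[at_z(S,320+u/4,130+v/4,.216) for u,v in((212,154),(280,186))];print("bar",a,b,np.degrees(np.arctan2(*(b-a)[1::-1])))
for u,v in((243,168),):print("cap",at_z(S,320+u/4,130+v/4,.216))
print("handle",at_z(S,320+340/4,130+360/4,.13), "traycorner",at_z(S,320+212/4,130+572/4,0.0),at_z(S,320+0/4,130+428/4,0.0))
E
```

```text
mouth [0.6332 0.026  0.115 ]
full [0.4515 0.0372 0.12  ]
rim [ 0.5   -0.096  0.08 ]
rim2 [ 0.6458 -0.1423  0.08  ]
foot0 [0.4707 0.148  0.    ]
bowl L [ 0.7243 -0.0458  0.05  ]
bar [0.48111968 0.23666273 0.216     ] [0.51837731 0.25508478 0.216     ] 26.310100286870075
cap [0.49786605 0.24536884 0.216     ]
handle [0.57483352 0.2686948  0.13      ] traycorner [0.58823691 0.19300143 0.        ] [0.43622054 0.13478854 0.        ]
```

>>> play_rows(
  deltas=[
    [[0.013,0.055,0.02,0,0,0],[0.026,0.109,0.04,0,0,0],[0.026,0.109,0.08,0,0,0],[0.026,0.109,0.12,0,0,0],[0.026,0.109,0.16,0,0,0],[0.026,0.109,0.178,0,0,0],[0.026,0.109,0.178,0,0,0]],
  ],
  fingers=0,
)

```text
clock: 1.02
position: [0.6325, 0.0261, 0.0515]
tcp_rot: [-0.001, 0.707, 0.707, -0.001]
ft_force: [0.1, -0.1, -0.3]
width: 0.997
grip_force: 0.0
```

>>> play_rows(
  deltas=[
    [[0,0,0,0,0,0],[0,0,0,0,0,0],[0,0,0,0,0,0],[0,0,0,0,0,0],[0,0,0,0,0,0],[0,0,0,0,0,0]],
  ],
  fingers=1,
  grip_force=25,
)

```text
clock: 1.78
position: [0.6356, 0.0259, 0.0561]
tcp_rot: [0.002, 0.707, 0.707, 0.001]
ft_force: [-2.0, 0.5, 6.6]
width: 0.575
grip_force: 25.5
```

>>> play_rows(
  deltas=[
    [[0,0,-0.05,0,0,0],[0,0,-0.1,0,0,0],[0,0,-0.16,0,0,0],[0,0,-0.16,0,0,0]],
  ],
)

```text
clock: 2.28
position: [0.6376, 0.0258, 0.2216]
tcp_rot: [0.005, 0.707, 0.707, 0.005]
ft_force: [-0.3, 0.1, -0.9]
width: 0.582
grip_force: 26.3
```

```bash
python3 - <<'E'
from h import *
o=manip.get_obs();print(o["clock"],o["position"],o["width"],o["grip_force"]);snap("side","side1")
E
```

```text
2.275 [0.63756508 0.02578275 0.22157487] 0.5820419068955381 26.303579704253934
```

View pics/side1.png

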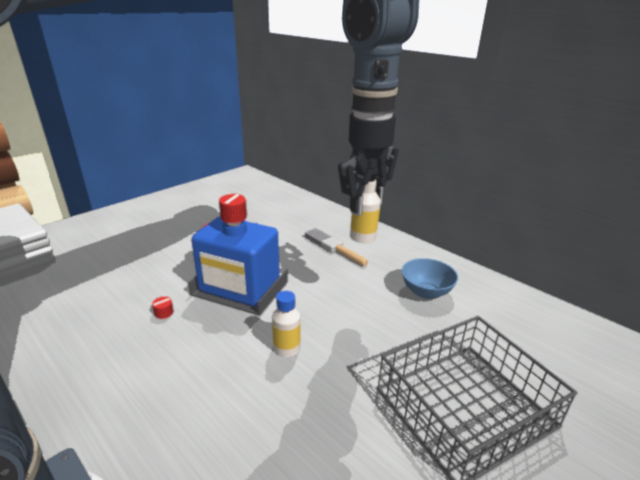

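The empty bottle is held clear of the bench with the full one untouched. I'll carry it over the basket.

>>> play_rows(
  deltas=[
    [[-0.05,-0.014,0,0,0,0],[-0.1,-0.028,0,0,0,0],[-0.15,-0.042,0,0,0,0],[-0.2,-0.056,0,0,0,0],[-0.25,-0.07,0,0,0,0],[-0.288,-0.08,0,0,0,0],[-0.288,-0.08,0,0,0,0]],
  ],
)

```text
clock: 3.2
position: [0.5521, -0.2644, 0.2106]
tcp_rot: [-0.002, 0.709, 0.705, -0.001]
ft_force: [0.1, 0.4, -0.8]
width: 0.578
grip_force: 26.3
```

```bash
python3 - <<'E'
from h import *
o=manip.get_obs();print(o["clock"],o["position"],o["width"]);a=snap("scene","s2");b=snap("side","d2")
c=np.hstack([cv2.resize(a[230:430,80:280],(400,400)),cv2.resize(b[270:480,370:580],(400,400))])
cv2.imwrite("pics/c2.png",c[...,::-1])
E
```

```text
3.2 [ 0.55208987 -0.26441753  0.21055262] 0.5777720444303064
```

View pics/c2.png

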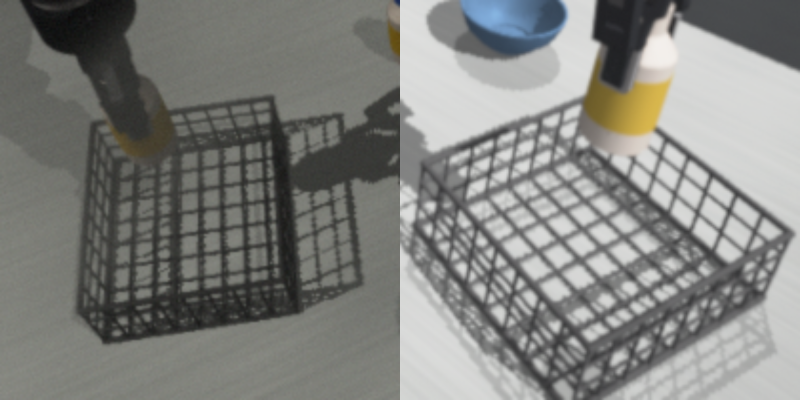

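Both views show the bottle over the basket: the left crop has rim corners at (95,122) and (272,98), and the right crop has them at (422,165), (590,350), (793,235) and (585,98). I'll fit the basket pose to these.

```bash
python3 - <<'E'
from h import *
from scipy.optimize import least_squares
S=cam("scene");D=cam("side")
sc=lambda x,y:(80+x/2,230+y/2); dc=lambda x,y:(370+.525*(x-400),270+.525*y)
L=[dc(422,165),dc(590,350),dc(793,235),dc(585,98)]; print([at_z(D,*l,.08).round(3) for l in L]); T=[sc(95,122),sc(272,98)]
print([at_z(S,*l,.08).round(3) for l in T])
def pts(q,w,h):
    c,s=np.cos(q[2]),np.sin(q[2]);return [np.array([q[0]+c*a*w-s*b*h,q[1]+s*a*w+c*b*h,.08]) for a,b in((-1,1),(-1,-1),(1,-1),(1,1))]
for w,h in((.103,.093),(.093,.103)):
    # near-base corners: order TL.. P0=(-x,+y) P1=(-x,-y) P2=(+x,-y) P3=(+x,+y)
    f=lambda q:np.ravel([proj(D,pts(q,w,h)[i])-l for i,l in zip((0,1,2,3),L)]+[proj(S,pts(q,w,h)[i])-t for i,t in((1,T[0]),(0,T[1]))])
    r=least_squares(f,[.56,-.26,-.3]);print(r.x.round(3),r.cost,r.fun.round(1))
E
```

```text
[array([ 0.486, -0.146,  0.08 ]), array([ 0.434, -0.323,  0.08 ]), array([ 0.629, -0.383,  0.08 ]), array([ 0.659, -0.198,  0.08 ])]
[array([ 0.442, -0.316,  0.08 ]), array([ 0.497, -0.141,  0.08 ])]
[ 0.558 -0.261 -0.278] 79.87180902136534 [-2.  -0.5 -0.8 -0.3 -2.7 -2.5  7.8 -5.6 -4.1 -2.  -3.3 -4.1]
[ 0.555 -0.258 -0.306] 137.63669500610536 [-2.5 -8.5  4.7  1.8 -3.1  7.  -0.6 -7.  -6.7 -0.   4.  -1.5]
```

>>> play_rows(
  deltas=[
    [[0,0.005,0.04,0,0,0],[0,0.005,0.08,0,0,0],[0,0.005,0.12,0,0,0],[0,0.005,0.135,0,0,0],[0,0.005,0.14,0,0,0],[0,0.005,0.14,0,0,0],[0,0.005,0.14,0,0,0]],
  ],
)

```text
clock: 4.18
position: [0.5603, -0.2627, 0.0756]
tcp_rot: [0.002, 0.707, 0.707, 0.0]
ft_force: [-0.2, 0.2, -0.5]
width: 0.58
grip_force: 26.3
```

>>> play_rows(
  deltas=[
    [[0,0,0,0,0,0],[0,0,0,0,0,0],[0,0,0,0,0,0],[0,0,0,0,0,0],[0,0,-0.04,0,0,0],[0,0,-0.1,0,0,0],[0,0,-0.16,0,0,0],[0,0,-0.21,0,0,0],[0,0,-0.21,0,0,0]],
  ],
  fingers=0,
)

```text
clock: 5.3
position: [0.5609, -0.2632, 0.2899]
tcp_rot: [0.006, 0.707, 0.707, 0.001]
ft_force: [0.0, 0.0, -0.3]
width: 0.998
grip_force: 0.0
```

>>> play_rows(
  deltas=[
    [[0.05,-0.007,-0.01,0,0,0],[0.1,-0.014,-0.02,0,0,0],[0.15,-0.021,-0.02,0,0,0],[0.2,-0.028,-0.02,0,0,0],[0.25,-0.035,-0.02,0,0,0],[0.3,-0.042,-0.02,0,0,0],[0.35,-0.049,-0.02,0,0,0],[0.4,-0.056,-0.02,0,0,0],[0.45,-0.063,-0.02,0,0,0],[0.45,-0.063,-0.02,0,0,0],[0.45,-0.063,-0.02,0,0,0]],
  ],
)

```text
clock: 6.68
position: [0.4956, 0.1878, 0.3022]
tcp_rot: [-0.0, 0.707, 0.707, -0.001]
ft_force: [0.2, 0.5, 0.0]
width: 0.999
grip_force: 0.0
```

```bash
python3 - <<'E'
from h import *
o=manip.get_obs();a=snap("wrist","w3");b=snap("side","d3")
print(o["clock"],o["position"],o["tcp_rot"],o["qpos"])
W=cam("wrist",o)
hsv=cv2.cvtColor(a,cv2.COLOR_RGB2HSV);m=((hsv[...,0]<8)|(hsv[...,0]>172))&(hsv[...,1]>150)
n,l,s,c=cv2.connectedComponentsWithStats(m.astype(np.uint8))
for i in range(1,n):
    if s[i,4]>200:print(s[i],c[i],at_z(W,*c[i],.216))
print(proj(W,[.498,.245,.216]))
cv2.imwrite("pics/c3.png",np.hstack([cv2.resize(a,(480,360)),cv2.resize(b[300:480,340:600],(320,360))])[...,::-1])
E
```

```text
6.675 [0.49564853 0.18778393 0.30216925] [-2.37894332e-04  7.06890406e-01  7.07322369e-01 -9.81823292e-04] [ 2.35969678e-01  9.50277436e-02  2.91476387e-01  1.76916788e+00
 -6.20239604e-04  1.80615571e+00]
[ 147   77   43   38 1035] [168.56425121  96.15652174] [0.41140878 0.27633522 0.216     ]
[ 280  108   87   89 5055] [322.65934718 151.55390702] [0.49736916 0.24598773 0.216     ]
[323.74193787 153.28588768]
```

View pics/c3.png

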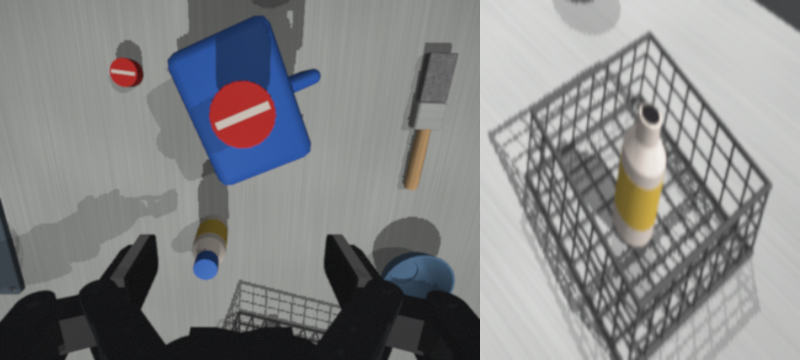

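The wrist view shows the cap centred at about (323,152) full-res, which puts it at (0.498, 0.245). The side view shows the bottle standing released in the basket. Next I'll descend over the cap.

>>> play_rows(
  deltas=[
    [[0.03,0.001,0.0,0,0,0],[0.058,0.002,0.02,0,0,0],[0.058,0.002,0.05,0,0,0],[0.058,0.002,0.08,0,0,0],[0.058,0.002,0.1,0,0,0],[0.058,0.002,0.11,0,0,0],[0.058,0.002,0.11,0,0,0],[0.058,0.002,0.11,0,0,0]],
  ],
)

```text
clock: 7.78
position: [0.4987, 0.2458, 0.1945]
tcp_rot: [0.0, 0.707, 0.707, 0.001]
ft_force: [0.2, -0.2, -0.1]
width: 1.001
grip_force: 0.0
```

>>> play_rows(
  deltas=[
    [[0,0,0.006,0,0,0],[0,0,0.006,0,0,0]],
  ],
)

```text
clock: 8.02
position: [0.4979, 0.246, 0.1872]
tcp_rot: [-0.0, 0.707, 0.707, -0.0]
ft_force: [-0.8, 0.2, -0.1]
width: 0.999
grip_force: 0.0
```

>>> play_rows(
  deltas=[
    [[0,0,0,0,0,0],[0,0,0,0,0,0],[0,0,0,0,0,0],[0,0,0,0,0,0],[0,0,0,0,0,0],[0,0,0,0,0,0]],
  ],
  fingers=1,
  grip_force=60,
)

```text
clock: 8.78
position: [0.4979, 0.2461, 0.1876]
tcp_rot: [-0.0, 0.707, 0.707, 0.0]
ft_force: [-1.8, 0.5, 4.1]
width: 0.59
grip_force: 62.1
```

>>> play_rows(
  deltas=[
    [[0,0,0.003,0,0,0],[0,0,0.006,0,0,0],[0,0,0.008,0,0,0],[0,0,0.008,0,0,0],[0,0,0.008,0,0,0]],
  ],
)

```text
clock: 9.4
position: [0.498, 0.2461, 0.1812]
tcp_rot: [0.0, 0.707, 0.707, 0.001]
ft_force: [-4.8, -1.6, 9.7]
width: 0.59
grip_force: 62.4
```

>>> play_rows(
  deltas=[
    [[0,0,0,0,0,-5],[0,0,0,0,0,-10],[0,0,0,0,0,-15],[0,0,0,0,0,-20]],
  ],
)

```text
clock: 9.9
position: [0.4978, 0.2468, 0.1813]
tcp_rot: [-0.0, 0.572, 0.82, 0.001]
ft_force: [-4.8, 1.0, 9.5]
width: 0.594
grip_force: 62.4
```

>>> play_rows(
  deltas=[
    [[0,0,0,0,0,-6],[0,0,0,0,0,-12],[0,0,0,0,0,-18],[0,0,0,0,0,-24],[0,0,0,0,0,-30],[0,0,0,0,0,-36],[0,0,0,0,0,-42],[0,0,0,0,0,-42],[0,0,0,0,0,-42]],
  ],
)

```text
clock: 11.02
position: [0.4973, 0.2462, 0.1811]
tcp_rot: [-0.0, 0.242, 0.97, 0.0]
ft_force: [-5.8, -0.3, 10.0]
width: 0.592
grip_force: 62.7
```

```bash
python3 - <<'E'
from h import *
o=manip.get_obs();b=snap("side","d4");a=snap("scene","s4");print(o["ft_torque"],o["qpos"])
cv2.imwrite("pics/c4.png",np.hstack([cv2.resize(b[150:310,160:320],(400,400)),cv2.resize(a[130:280,310:460],(400,400))])[...,::-1])
E
```

```text
[-0.1657752   1.19315286  0.09487536] [3.38494258e-01 1.19537468e-01 7.56462640e-02 1.52660305e+00
 7.35024453e-04 8.26512456e-01]
```

View pics/c4.png

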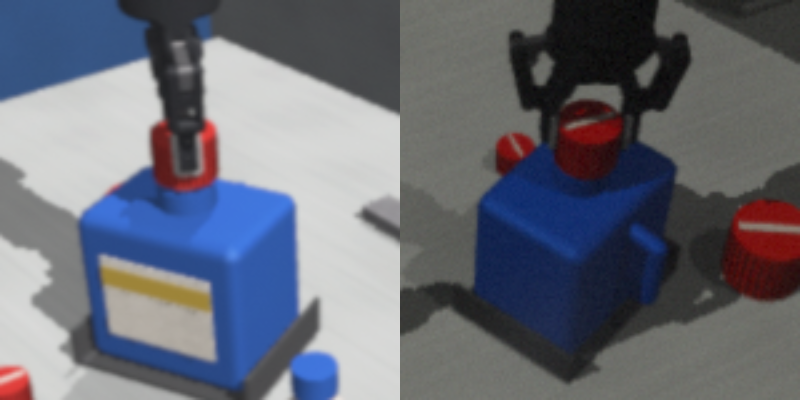

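The bar on the cap has turned with the gripper by about 60°. Lifting now.

>>> play_rows(
  deltas=[
    [[0,0,-0.005,0,0,0],[0,0,-0.012,0,0,0],[0,0,-0.025,0,0,0],[0,0,-0.045,0,0,0],[0,0,-0.07,0,0,0],[0,0,-0.095,0,0,0],[0,0,-0.11,0,0,0],[0,0,-0.116,0,0,0],[0,0,-0.116,0,0,0],[0,0,-0.116,0,0,0],[0,0,-0.116,0,0,0]],
  ],
)

```text
clock: 12.5
position: [0.4977, 0.2458, 0.2943]
tcp_rot: [-0.001, 0.242, 0.97, -0.0]
ft_force: [0.2, -0.6, 0.3]
width: 0.591
grip_force: 62.3
```

```bash
python3 - <<'E'
from h import *
o=manip.get_obs();b=snap("side","d5");a=snap("scene","s5");print(o["clock"],o["position"],np.abs(o["dq"]).max())
cv2.imwrite("pics/c5.png",np.hstack([cv2.resize(b[100:480,100:600],(400,300)),cv2.resize(a[80:440,100:500],(400,300))])[...,::-1])
E
```

```text
12.5 [0.49771318 0.24583132 0.29431807] 0.0032974742314021057
```

View pics/c5.png

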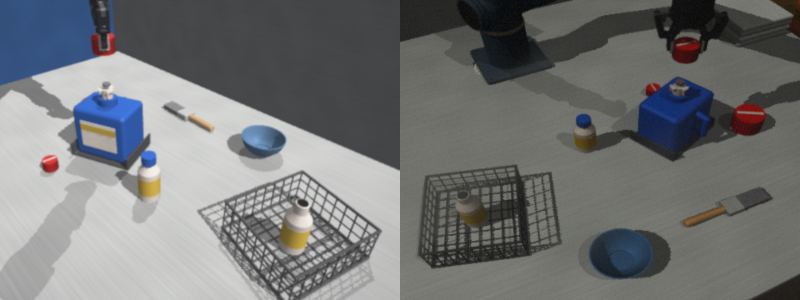

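The cap is off and held above the mouth, the empty bottle is in the basket, and the bystanders are undisturbed.

```bash
python3 -c "
from rig import manip
print(manip.close_job())"
```

```text
the job is handed in; nothing more can be done
None
```

The job is handed in at about 12.5 s on the clock: the empty bottle stands released in the basket, and the unscrewed red cap is held upright and still about 10 cm above the jug's mouth. The full bottle, bowl and brush were not touched; no verdict came back.

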